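# Seat the sowing template on its locating pin

### The arm

A 6-joint arm with a two-finger parallel gripper is mounted at the origin on a cart in front of the work surface, level with it; the furniture and walls round the work are solid. World frame = base frame: x ahead of the robot, y to its left, z up, the work surface at z = 0. Lengths are in m, angles in rad, forces in N, time in s.
With the tool pointing down it reaches from about 0.35 to 0.975 m from the base axis. Payload 4.9 kg.
Tool frame: the origin (TCP) lies midway between the tips of the shut fingers; the grasp point (between the pads) lies 19 mm behind it; z points along the fingers, y is the line along which they close (so a half turn about z gives the same grasp; the last joint's range is limited). The gripper opens to 85 mm and grips with 20 to 120 N. Pads are 22 mm wide; open, the fingers measure 114 mm over their backs; the gripper's body (76 mm by 85 mm) begins 54 mm behind the grasp point. The pads swing forward as they close: fully open they stand 13 mm farther back than shut.
Start: joints at [-1.257, 0.053, 1.613, -0, 1.476, -0.119], TCP at [0.262, -0.567, 0.231] pointing down, gripper open.
Joint ranges: [-3.01, 3.01], [-1.01, 2.22], [0.06, 2.58], [-1.02, 4.17], [0.09, 2.62], [-3.14, 3.14]. Speed limits (rad/s): [2.57, 2.57, 3.14, 3.14, 3.14, 3.14].

### API

Orientations are given as a rotation vector (axis times angle).
In Python, from station import telemetry, optics, ctrl gives the robot as it stands.
- The arm moves only by the shell command python3 -m pendant 'ROWS' [FORCE]. ROWS is JSON, one flat list of numbers, 7 for each row, row after row: the turn, a rotation vector about the tool's x, y, z as a fraction of full scale, then the shift along the tool's x, y, z as a fraction of full scale, then the opening, from 0 (shut) to 1 (fully open). In form: [ax, ay, az, tx, ty, tz, fingers, ax, ay, az, tx, ty, tz, fingers, ...]. A call has 1 to 12 rows; each row is the pose to reach, as a shift and turn from the pose commanded when the call began, along the tool's axes at that moment; what a row does not reach only later rows make up. Full scale, the value 1, is 300 mm for a shift and 30 degrees for a turn. A row lasts 1/8 s, in which the tool goes at most 62.5 mm and 10.7 degrees, less where a joint would pass 70% of its speed; a pose out of reach is approached as far as the arm can. A call with a number of a shift or a turn outside -1 to 1 is refused whole. A call with a gripper value outside its range is refused whole. The fingers move at their own pace and stop on an object; FORCE is the grip in N (left out, the last holds). Time passes only in rows, so rows that repeat a pose let the fingers close. It gives the time, the measured TCP pose, the force, the opening and the grip force at its end, in the units of the state.
- telemetry.get_obs(): the state, without advancing time (a new reading comes with each control period).
- optics.get_image(name): name is "scene" or "top" or "wrist"; returns a dict with "image" (384x512x3 uint8, red, green, blue), "depth" (384x512 float32, m along the optical axis (not along the pixel's ray), 0 where there is no reading), "fx", "fy", "cx", "cy" (pixels), "dist_coeffs" ([k1, k2, p1, p2, k3] as OpenCV has them; the pictures are not rectified), "rvec" (rotation vector, rad) and "tvec" (3), from world to camera coordinates, as OpenCV has them. Camera axes: x right, y down, z forward; pixel columns grow to the right and rows downward; lengths in m; the calibration is good to about 2 mm. A picture is of the moment at which its call begins.
- ctrl.finish_job(): hands the job in; it is judged then, once.
The state is a dict: "t": time; "q": joint angles; "dq": joint speeds; "effort": joint torques, N m; "tool_pos": TCP position; "tool_rot": TCP orientation; "contact_force": force on the tool from outside, world axes, zero at the start; "wrist_torque": the same for the moment, N m; "opening": finger opening in m; "grip_force": force on a finger pad.
Only numpy, scipy, OpenCV 4.12 (cv2) and the standard library are available. Lean on these libraries where they do the work, as an engineer would, in place of code of your own. Each camera call takes 0.05 s, during which the arm holds its last target. There are 200 camera calls.

### The job

Two drilled sowing templates lie on the two raised shelves of the dark grey sowing stage, one either side of the well with the steel locating pin. Take the template with the large round hole by its black handle, slide it sideways at shelf height, without lifting it away, until its hole is over the pin, and let it drop, so that it lies flat on the floor of the well with the pin standing up through the hole. Leave the other template, whose hole is too small for the pin, lying where it is on its shelf.

Things in the scene. Friction and masses are not known exactly. Their poses are not given: they have to be found in the camera images.
- wide_hole_plate: Template to seat: aluminium plate 90 (x) x 60 (y) x 6 mm, 0.16 kg, on one of the two shelves, its x pointing away from the robot. Origin: centre of underside, z up. 30 mm hole at x = +20 mm. Upright black handle at x = -24 mm, y = 0: 28 mm along x, 12 mm thick along y, top 44 mm above the underside. Grip its upper part across the 12 mm, fingertips 12 mm or more above the plate, to stay clear of the shelves.
- wide_hole (a point): Centre of that template's 30 mm hole, level with the plate's underside; axes as the plate's. The handle's centre is 44 mm from it along the plate's -x. A template let go over the pin falls 20 mm to the well floor; the taper guides it if the hole is within about 10 mm of the pin's axis and the plate is turned at most 10 degrees from the stage.
- locating_pin (a point): Foot of the fixed steel pin, on the well floor. Axes are the stage's: x away from the robot, y left along it, z up. Pin 20 mm wide, tapering to a 7 mm nose 18.5 mm up. Stage: fixed dark grey block, from here x -70 to +30 mm, y -126 to +126 mm. Well: y -50 to +50 mm, open front and back. Shelves either side, tops 20 mm above this point, middles at y +88 and -88 mm: a plate at shelf height clears the nose by 1.5 mm.
- narrow_hole_plate: The other template, to be left on the other shelf: the same plate, handle and origin, but its hole (at x = +20 mm) is only 14 mm in diameter, too small for the pin. Small dark dots on both templates are marks only. A magnifier lamp stands beyond the stage, its ring-shaped head over the bench at about x 0.63 to 0.88, y -0.18 to 0.08 m (world): come to the stage from its near side.

How it is judged:
At the end, for the whole second after the job is handed in: The large-holed template lies at rest and flat (within 4 degrees) on the well floor (hole centre within 4 mm of the floor's height) with the pin through its hole (hole centre within 10 mm of the pin's axis); the small-holed template still lies flat on its shelf, within 25 mm of where it started (horizontal distance between wide_hole and locating_pin below 0.01 m and z of wide_hole in the frame of locating_pin between -0.004 and 0.004 m and angle between wide_hole_plate's own z axis and vertical below 0.07 rad and linear speed of wide_hole_plate below 0.02 m/s and distance of narrow_hole_plate from where it was at the start of the episode below 0.025 m and angle between narrow_hole_plate's own z axis and vertical below 0.1 rad); the robot touches nothing.
It fails at once if the large-holed template is lifted more than 40 mm above the shelves instead of being slid (z of wide_hole_plate in the frame of locating_pin above 0.06 m).
It fails at once if the small-holed template is moved 25 mm or more from where it lay (distance of narrow_hole_plate from where it was at the start of the episode above 0.025 m).
It also fails if it takes over 32 s, if anything falls off the work surface, if the arm or the gripper's body presses on something with over 40 N, if the wrist force passes 120 N, or if a joint passes its speed limit or range.

## Working session

There is one attempt and no reset: what is moved stays moved. The work goes in short steps, Python scripts to look and compute and a shell command to move; the robot and the scene stay as the last step left them, time stands still between calls to the robot, and variables do not carry over. Pictures are saved under pics/ and viewed, at most 10 in all, crops included, and the job is handed in when it is done.

```bash
mkdir -p pics
cat > h.py <<'E'
import numpy as np, cv2
from station import telemetry, optics, ctrl
from scipy.spatial.transform import Rotation as R
def world(c,u,v,z=None):
    """pixel -> world by plane z"""
    K=np.array([[c['fx'],0,c['cx']],[0,c['fy'],c['cy']],[0,0,1]])
    p=cv2.undistortPoints(np.array([[[u,v]]],float),K,np.array(c['dist_coeffs']))[0,0]
    Rm=cv2.Rodrigues(np.array(c['rvec'],float))[0]; t=np.array(c['tvec'],float)
    o=-Rm.T@t; d=Rm.T@np.array([p[0],p[1],1])
    if z is None:
        return o+d*c['depth'][int(round(v)),int(round(u))]
    return o+d*(z-o[2])/d[2]
def save(c,n): cv2.imwrite('pics/'+n,c['image'][:,:,::-1])
E
python3 - <<'E'
from h import *
import pickle
s=telemetry.get_obs(); print(s['t'],s['tool_pos'],s['tool_rot'],s['opening'])
a=optics.get_image('top');b=optics.get_image('scene')
pickle.dump((a,b),open('im.pkl','wb'))
cv2.imwrite('pics/a.png',cv2.resize(a['image'][:,:,::-1],(800,600)))
cv2.imwrite('pics/b.png',cv2.resize(b['image'][:,:,::-1],(800,600)))
E
```

```text
0.0 [ 0.26195111 -0.56675608  0.23002055] [-3.06628374e+00 -6.74108505e-01  3.18940040e-04] 0.08558197665402004
```

View pics/a.png

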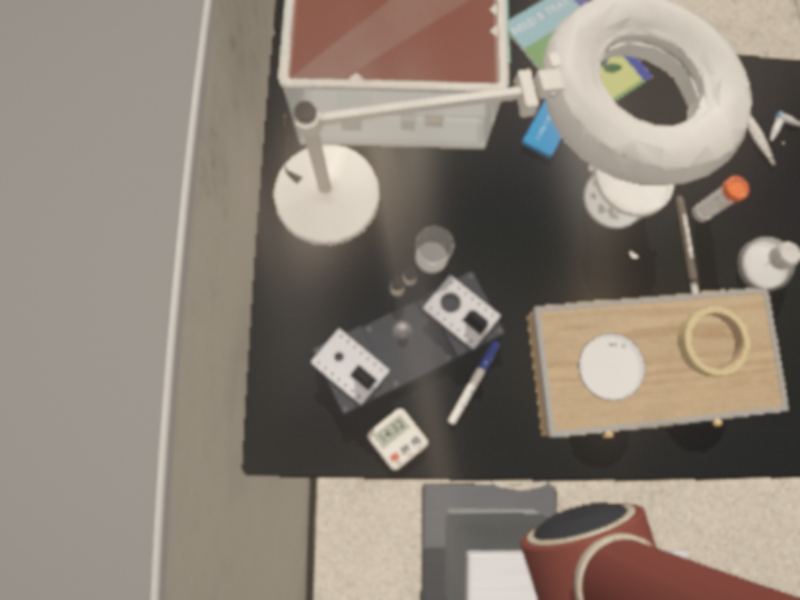

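View pics/b.png

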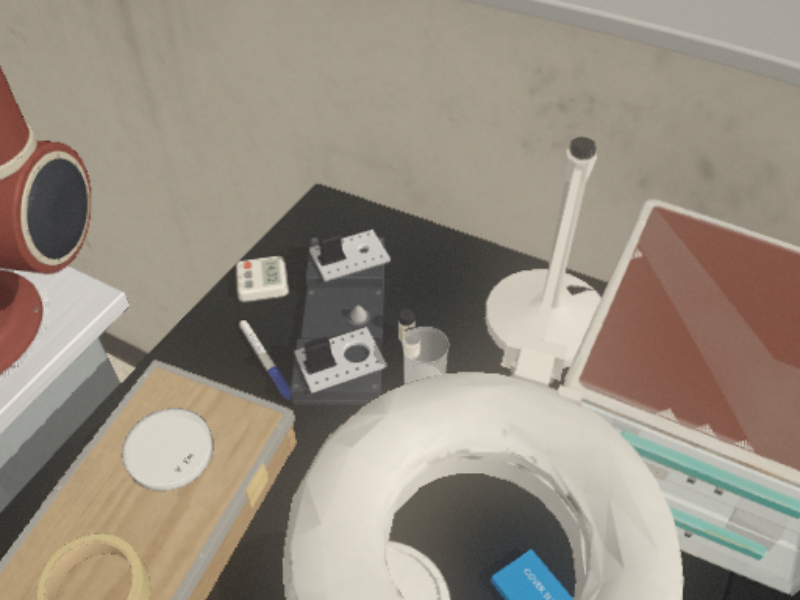

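The top view shows the wide-hole plate at about (462,312) in the 800x600 frame, with its hole at (451,302) and its handle at (476,321). The pin is at (402,328) and the narrow plate at (350,365). The plates look turned relative to the stage, so I'll measure that.

Run:
```python
from h import *
import pickle
a,b=pickle.load(open('im.pkl','rb'))
k=1.5625
for n,(u,v) in dict(wplate=(443,318),wh=(476,321),wholefloor=(451,302),nplate=(335,350),well=(425,345),well2=(385,345),nose=(402,326),bench=(260,330),bench2=(520,250)).items(): print(n,world(a,u/k,v/k).round(4))
im=a['image']; hsv=cv2.cvtColor(im,cv2.COLOR_RGB2HSV)
m=((hsv[...,2]>140)&(hsv[...,1]<60)).astype(np.uint8)
cs,_=cv2.findContours(m,cv2.RETR_CCOMP,cv2.CHAIN_APPROX_NONE)
for c in cs:
    x,y=c.reshape(-1,2).mean(0)*k
    if 300<x<510 and 265<y<405 and len(c)>8:
        print('c',x,y,cv2.contourArea(c),(np.array(cv2.minAreaRect(c)[0])*k).round(1),cv2.minAreaRect(c)[1:])
        # world corners
        bx=cv2.boxPoints(cv2.minAreaRect(c)); print((bx*k).round(0).tolist())
c=im[165:270,190:335]
c=cv2.resize(c,(800,580),interpolation=cv2.INTER_CUBIC)
cv2.imwrite('pics/c.png',cv2.convertScaleAbs(c[:,:,::-1],alpha=1.6,beta=10))
```

```text
wplate [0.4717 0.2009 0.0428]
wh [0.4625 0.16   0.0794]
wholefloor [0.4964 0.1889 0.0331]
nplate [0.4238 0.3487 0.0431]
well [0.437  0.2238 0.0148]
well2 [0.4354 0.2806 0.0176]
nose [0.4605 0.2574 0.0342]
bench [ 0.4551  0.4626 -0.0007]
bench2 [ 0.5852  0.0816 -0.0017]
c 465.3681506849315 395.6763698630137 175.5 [465.5 395.2] ((5.705597877502441, 39.44304656982422), 29.744882583618164)
[[446.0, 420.0], [477.0, 366.0], [485.0, 371.0], [454.0, 424.0]]
c 349.39236111111114 365.20543981481484 1210.0 [349.3 365.5] ((43.276466369628906, 29.704557418823242), 39.80556869506836)
[[308.0, 362.0], [338.0, 326.0], [390.0, 369.0], [360.0, 405.0]]
c 363.15789473684214 377.5082236842105 153.0 [363.3 377.3] ((16.970561981201172, 9.899494171142578), 45.0)
[[348.0, 373.0], [359.0, 363.0], [378.0, 381.0], [367.0, 392.0]]
c 338.28125 355.6640625 25.0 [338.3 356.2] ((6.0, 5.0), 90.0)
[[334.0, 352.0], [342.0, 352.0], [342.0, 361.0], [334.0, 361.0]]
c 401.5625 326.07421875 23.0 [401.6 325.8] ((5.0, 6.0), 90.0)
[[397.0, 322.0], [406.0, 322.0], [406.0, 330.0], [397.0, 330.0]]
c 460.9825721153846 311.0727163461538 1121.0 [461.1 311. ] ((42.31993865966797, 28.561418533325195), 39.47245788574219)
[[421.0, 307.0], [450.0, 273.0], [501.0, 315.0], [472.0, 349.0]]
c 475.5859375 321.875 166.0 [475.8 321.9] ((16.26345443725586, 12.020814895629883), 45.0)
[[460.0, 320.0], [473.0, 306.0], [491.0, 324.0], [478.0, 338.0]]
c 449.8263888888889 301.73611111111114 130.0 [450.  301.6] ((12.727920532226562, 12.727922439575195), 45.0)
[[436.0, 302.0], [450.0, 288.0], [464.0, 302.0], [450.0, 316.0]]
```

View pics/c.png

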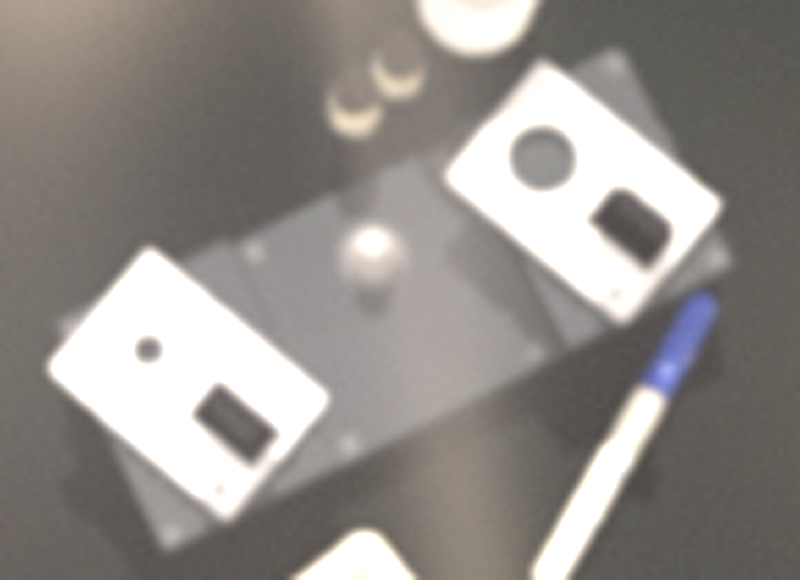

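The crop shows the wide-hole plate turned about 15° from the stage, with its hole at crop (543,158) and its handle at (632,228). The pin nose is at (372,243). The stage's near edge runs from (165,550) to (733,265).

Run:
```python
from h import *
import pickle
a,b=pickle.load(open('im.pkl','rb'))
px=lambda u,v:(190+u/5.517-.5,165+v/5.524-.5)
# depth medians
def dm(u,v):
    x,y=px(u,v); x=int(round(x));y=int(round(y))
    return np.median([world(a,i,j)[2] for i in range(x-2,x+3) for j in range(y-2,y+3)])
for n,p in dict(floor=(440,330),floor2=(310,330),plateW=(560,240),plateN=(170,420),shelf=(700,235),shelf2=(590,320)).items(): print(n,round(dm(*p),4))
zf=.016
P={}
for n,p,z in [('nearR',(733,265),zf+.02),('nearL',(165,550),zf+.02),('farR',(620,48),zf+.02),('screwFR',(615,65),zf+.02),('screwNR',(718,258),zf+.02),('screwNL',(172,535),zf+.02),
  ('f1',(255,252),zf),('f2',(350,443),zf),('f3',(535,352),zf),('nose',(372,240),zf+.0185),
  ('hole',(543,158),zf+.026),('c1',(543,60),zf+.026),('c2',(722,203),zf+.026),('c3',(620,325),zf+.026),('c4',(446,174),zf+.026),('htop',(632,228),zf+.02+.044)]:
    P[n]=world(a,*px(*p),z); print(n,P[n].round(4))
ang=lambda d:np.degrees(np.arctan2(d[1],d[0])).round(1)
print('stage x yaw', ang(P['nearL']-P['nearR'])-90, ang(P['screwNL']-P['screwNR'])-90,ang(P['farR']-P['nearR']),ang(P['screwFR']-P['screwNR']),'f',ang(P['f1']-P['f2']),ang(P['f2']-P['f3'])-90)
print('len',np.linalg.norm(P['nearL']-P['nearR']))
print('plate yaw',ang(P['c1']-P['c2']),ang(P['c4']-P['c3']),ang(P['c4']-P['c1'])-90,ang(P['c3']-P['c2'])-90, np.linalg.norm(P['c1']-P['c2']),np.linalg.norm(P['c1']-P['c4']))
cen=np.mean([P[c] for c in('c1','c2','c3','c4')],0); print('centre',cen, 'hole-htop',P['hole']-P['htop'],ang(P['hole']-P['htop']),np.linalg.norm((P['hole']-P['htop'])[:2]))
```

```text
floor 0.0154
floor2 0.0155
plateW 0.0412
plateN 0.0402
shelf 0.0361
shelf2 0.0339
nearR [0.4549 0.115  0.036 ]
nearL [0.3393 0.3356 0.036 ]
farR [0.5421 0.1598 0.036 ]
screwFR [0.535  0.1618 0.036 ]
screwNR [0.4576 0.1209 0.036 ]
screwNL [0.3451 0.3331 0.036 ]
f1 [0.4589 0.3049 0.016 ]
f2 [0.3832 0.265  0.016 ]
f3 [0.421  0.1916 0.016 ]
nose [0.462  0.2582 0.0345]
hole [0.4951 0.1913 0.042 ]
c1 [0.5349 0.1915 0.042 ]
c2 [0.4786 0.1202 0.042 ]
c3 [0.4294 0.1608 0.042 ]
c4 [0.4878 0.2296 0.042 ]
htop [0.4617 0.1613 0.08  ]
stage x yaw 27.700000000000003 27.900000000000006 27.2 27.8 f 27.8 27.200000000000003
len 0.24904238778723622
plate yaw 51.7 49.7 51.0 50.400000000000006 0.09079261814255746 0.06062606787798061
centre [0.48267763 0.17553437 0.042     ] hole-htop [ 0.03342723  0.03003847 -0.038     ] 41.9 0.04494095485220883
```

```bash
cat > d.py <<'E'
from h import *
def delta(p,yaw):
    s=telemetry.get_obs(); T=R.from_rotvec(s['tool_rot'])
    y=np.radians(yaw); G=R.from_matrix(np.array([[np.cos(y),np.sin(y),0],[np.sin(y),-np.cos(y),0],[0,0,-1]]))
    print('turn',((T.inv()*G).as_rotvec()/np.radians(30)).round(3),'shift',(T.inv().apply(np.array(p)-s['tool_pos'])/.3).round(4),'at',s['tool_pos'].round(4),s['t'],'f',s['contact_force'].round(1))
E
python3 - <<'E'
from d import *
import pickle
a,b=pickle.load(open('im.pkl','rb'))
for u,v in [(660,400),(715,340),(610,365),(550,330),(400,440)]: print(world(a,u/1.5625,v/1.5625).round(3))
delta((.4675,.157,.17),50.6)
E
```

```text
[ 0.362 -0.095  0.062]
[ 0.446 -0.182  0.06 ]
[ 0.407 -0.021  0.078]
[0.455 0.056 0.063]
[0.304 0.257 0.02 ]
turn [-0.003 -0.001 -0.86 ] shift [ 1.6338 -1.9027  0.2045] at [ 0.2619 -0.5668  0.2302] 0.1 f [ 0.1  0.2 -0.7]
```

```bash
python3 -m pendant '[0,0,-0.2,0.3,-0.35,0,1, 0,0,-0.43,0.6,-0.7,0,1, 0,0,-0.43,0.82,-0.95,0,1, 0,0,-0.43,0.82,-0.95,0,1, 0,0,-0.43,0.82,-0.95,0,1, 0,0,-0.43,0.82,-0.95,0,1, 0,0,-0.43,0.82,-0.95,0,1, 0,0,-0.43,0.82,-0.95,0,1]'; python3 -c "
from d import *
delta((.4675,.157,.17),50.6)"
```

```text
t: 1.1
tool_pos: [0.3659, -0.2053, 0.2311]
tool_rot: [2.972, 1.016, -0.001]
contact_force: [0.4, -0.5, 0.6]
opening: 0.0852
grip_force: 0.0
turn [ 0.     0.001 -0.428] shift [ 1.0074 -0.7476  0.2032] at [ 0.3659 -0.2053  0.2311] 1.1 f [ 0.4 -0.5  0.6]
```

```bash
python3 -m pendant '[0,0,-0.1,0.2,-0.15,0,1, 0,0,-0.428,0.6,-0.45,0.05,1, 0,0,-0.428,0.98,-0.73,0.1,1, 0,0,-0.428,0.98,-0.73,0.15,1, 0,0,-0.428,0.98,-0.73,0.2,1, 0,0,-0.428,0.98,-0.73,0.2,1, 0,0,-0.428,0.98,-0.73,0.2,1, 0,0,-0.428,0.98,-0.73,0.2,1, 0,0,-0.428,0.98,-0.73,0.2,1]'
python3 - <<'E'
from d import *
delta((.4675,.157,.17),50.6)
import pickle
w=optics.get_image('wrist'); pickle.dump(w,open('w.pkl','wb')); save(w,'w.png')
E
```

```text
t: 2.22
tool_pos: [0.4653, 0.1459, 0.172]
tool_rot: [2.842, 1.336, 0.002]
contact_force: [0.5, -0.0, 0.1]
opening: 0.0854
grip_force: 0.0
turn [ 0.002 -0.001 -0.008] shift [ 0.0332 -0.0181  0.0066] at [0.4653 0.1459 0.172 ] 2.225 f [ 0.5 -0.   0.1]
```

View pics/w.png

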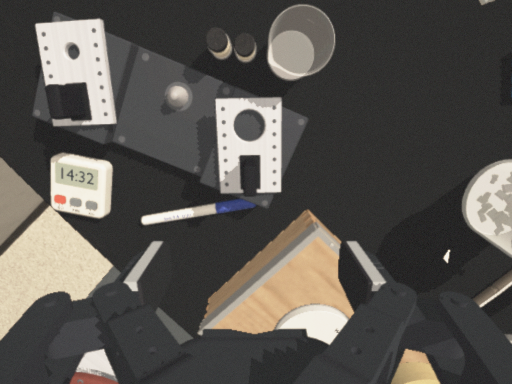

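The wrist view is clear: the plate spans (216,97) to (282,193), its hole is at (249,125), its handle is around (249,172) and the pin nose is at (178,94).

Run:
```python
from d import *
import pickle
w=pickle.load(open('w.pkl','rb')); im=w['image']
g=cv2.cvtColor(im,cv2.COLOR_RGB2GRAY)
m=np.zeros_like(g); m[85:205,205:295]=(g[85:205,205:295]>150)
cs,h=cv2.findContours(m,cv2.RETR_CCOMP,cv2.CHAIN_APPROX_NONE)
zf=.0155
for c in sorted(cs,key=cv2.contourArea)[-3:]:
    r=cv2.minAreaRect(c); print(cv2.contourArea(c),np.round(r[0],1),np.round(r[1],1),round(r[2],1))
    q=np.array([world(w,*p,zf+.026) for p in cv2.boxPoints(r)])
    print(q.mean(0).round(4),[ (round(np.linalg.norm(e),4),round(np.degrees(np.arctan2(e[1],e[0])),1)) for e in np.diff(q[:3],axis=0)])
print('pin',world(w,178,93,zf+.0185).round(4))
for v in range(150,198,4): print(v,g[v,236:264].tolist(), [round(float(world(w,249,v)[2]),3)])
dd=w['depth']; hz=[(u,v,world(w,u,v)) for u in range(225,275) for v in range(140,200)]
P=np.array([(u,v,*p) for u,v,p in hz if p[2]>.072]); print(len(P),P.mean(0).round(4),P.min(0).round(4),P.max(0).round(4))
# stage front edge screws
for p in [(132,56),(301,121),(122,140),(264,203)]: print(p,world(w,*p).round(4))
```

```text
22.0 [226.5 184. ] [4.9 4.9] 45.0
[0.4444 0.1618 0.0415] [(np.float64(0.005), np.float64(5.5)), (np.float64(0.0049), np.float64(-86.4))]
831.5 [249.3 124.8] [32.5 31.8] 45.0
[0.4979 0.191  0.0415] [(np.float64(0.0289), np.float64(4.1)), (np.float64(0.0295), np.float64(-83.7))]
5051.5 [248. 145.] [94. 66.] 90.0
[0.4839 0.1761 0.0415] [(np.float64(0.0596), np.float64(-39.7)), (np.float64(0.0888), np.float64(-128.2))]
pin [0.4655 0.2554 0.034 ]
150 [234, 234, 234, 233, 232, 234, 234, 235, 235, 234, 233, 232, 232, 231, 232, 233, 232, 231, 232, 232, 233, 233, 232, 232, 232, 233, 233, 232] [0.039]
154 [231, 234, 234, 228, 221, 217, 218, 218, 218, 217, 217, 216, 216, 214, 214, 216, 213, 214, 216, 215, 215, 215, 214, 216, 225, 233, 232, 232] [0.039]
158 [231, 225, 189, 126, 63, 52, 53, 48, 50, 49, 46, 48, 47, 42, 50, 47, 43, 50, 50, 50, 53, 52, 49, 81, 169, 229, 233, 232] [0.042]
162 [230, 224, 179, 138, 63, 44, 40, 39, 37, 40, 44, 46, 42, 41, 46, 43, 41, 42, 44, 46, 46, 49, 56, 84, 168, 230, 234, 232] [0.061]
166 [183, 175, 172, 146, 66, 39, 38, 29, 37, 49, 46, 47, 50, 48, 49, 48, 47, 43, 4
[... 587 characters left out ...]
 [170, 169, 173, 162, 122, 57, 35, 39, 42, 42, 51, 45, 50, 50, 52, 49, 51, 51, 49, 49, 47, 49, 48, 71, 156, 228, 232, 231] [0.078]
190 [167, 168, 173, 173, 171, 165, 144, 83, 44, 45, 50, 45, 46, 48, 49, 47, 49, 51, 51, 61, 125, 200, 225, 227, 228, 232, 232, 231] [0.077]
194 [63, 62, 63, 63, 62, 61, 60, 50, 48, 41, 48, 50, 46, 47, 47, 49, 48, 46, 46, 51, 52, 61, 60, 63, 59, 64, 61, 62] [0.077]
442 [2.49491e+02 1.80491e+02 4.71100e-01 1.57600e-01 8.08000e-02] [2.300e+02 1.560e+02 4.581e-01 1.437e-01 7.290e-02] [2.740e+02 1.990e+02 5.131e-01 2.024e-01 3.137e-01]
(132, 56) [0.4536 0.3097 0.0243]
(301, 121) [0.5377 0.1622 0.0334]
(122, 140) [0.3844 0.2635 0.0133]
(264, 203) [0.4585 0.1204 0.0323]
```

```bash
python3 -m pendant '[0,0,-0.02,0.035,-0.0155,0.05,1, 0,0,-0.02,0.035,-0.0155,0.15,1, 0,0,-0.02,0.035,-0.0155,0.25,1, 0,0,-0.02,0.035,-0.0155,0.34,1, 0,0,-0.02,0.035,-0.0155,0.385,1, 0,0,-0.02,0.035,-0.0155,0.385,1, 0,0,-0.02,0.035,-0.0155,0.385,1]' 40;  python3 -c "
from d import *
delta((.4685,.157,.056),51)"
```

```text
t: 3.15
tool_pos: [0.4686, 0.1588, 0.0569]
tool_rot: [2.833, 1.356, 0.003]
contact_force: [-0.3, 0.7, 0.2]
opening: 0.0853
grip_force: 0.0
turn [ 0.002 -0.003  0.005] shift [-0.0051  0.0035  0.003 ] at [0.4686 0.1588 0.0569] 3.15 f [-0.3  0.7  0.2]
```

Good pose, so I'll close the fingers.

```bash
python3 -m pendant '[0,0,0,-0.004,0.003,0.002,0, 0,0,0,-0.004,0.003,0.002,0, 0,0,0,-0.004,0.003,0.002,0, 0,0,0,-0.004,0.003,0.002,0, 0,0,0,-0.004,0.003,0.002,0, 0,0,0,-0.004,0.003,0.002,0, 0,0,0,-0.004,0.003,0.002,0, 0,0,0,-0.004,0.003,0.002,0]' 40
python3 - <<'E'
from d import *
import pickle
w=optics.get_image('wrist'); pickle.dump(w,open('w2.pkl','wb')); save(w,'w2.png'); delta((.4685,.157,.056),51)
E
```

```text
t: 4.15
tool_pos: [0.4679, 0.1572, 0.0555]
tool_rot: [2.834, 1.356, 0.001]
contact_force: [0.4, -1.2, 2.9]
opening: 0.011
grip_force: 39.7
turn [ 0.001 -0.001  0.005] shift [ 0.0008  0.0018 -0.0017] at [0.4679 0.1572 0.0555] 4.2 f [ 0.2 -0.5  1.5]
```

View pics/w2.png

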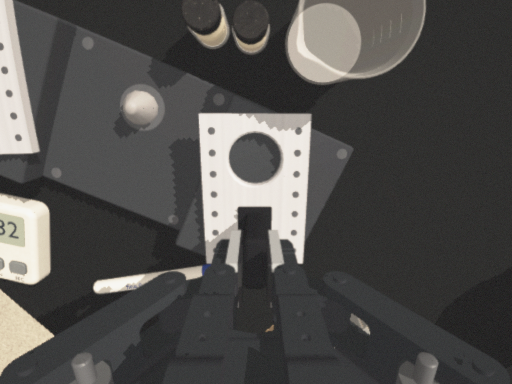

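Gripped, with an opening of 11 mm. The hole is at (255,157) and the pin nose at (142,105). Next I'll compute the slide.

Run:
```python
from d import *
import pickle
w=pickle.load(open('w2.pkl','rb')); g=cv2.cvtColor(w['image'],cv2.COLOR_RGB2GRAY)
m=np.zeros_like(g); m[105:215,190:320]=(g[105:215,190:320]>150)
c=[c for c in cv2.findContours(m,cv2.RETR_CCOMP,cv2.CHAIN_APPROX_NONE)[0] if 1200<cv2.contourArea(c)<3500]
e=cv2.fitEllipse(c[0]); print(e)
zf=.0155; hole=world(w,*e[0],zf+.026); pin=world(w,140,102,zf+.0185)
S={n:world(w,*p,z) for n,p,z in [('a',(88,43),zf),('b',(56,172),zf),('c',(219,99),zf),('d',(174,219),zf)]}
ang=lambda d:np.degrees(np.arctan2(d[1],d[0])).round(1)
print(ang(S['a']-S['b']),ang(S['c']-S['d']),ang(S['a']-S['c'])-90,ang(S['b']-S['d'])-90,{k:v.round(4) for k,v in S.items()})
# plate top edge
print('edge',ang(world(w,200,114,.0415)-world(w,310,114,.0415))-90)
s=telemetry.get_obs(); T=R.from_rotvec(s['tool_rot']); p0=s['tool_pos']
print(hole,pin,'hole in tool',T.inv().apply(hole-p0))
yaw=ang(T.as_matrix()[:,0]); print(yaw)
dy=27.6-yaw; hd=R.from_euler('z',dy,degrees=True).apply(hole-p0)
tgt=pin-hd; tgt[2]=p0[2]+.001; print(tgt); delta(tgt,27.6)
```

```text
((255.1001434326172, 157.32022094726562), (51.85891342163086, 53.893768310546875), 97.51490020751953)
27.6 28.0 27.900000000000006 27.799999999999997 {'a': array([0.4615, 0.3035, 0.0155]), 'b': array([0.3865, 0.2642, 0.0155]), 'c': array([0.5004, 0.23  , 0.0155]), 'd': array([0.4255, 0.1903, 0.0155])}
edge 51.099999999999994
[0.49788675 0.19225549 0.0415    ] [0.46729955 0.25475091 0.034     ] hole in tool [0.04611738 0.0013065  0.01400412]
51.1
[0.42583149 0.23451752 0.05648733]
turn [ 0.001 -0.001  0.785] shift [ 0.1127 -0.271  -0.0034] at [0.4679 0.1572 0.0555] 4.2 f [ 0.2 -0.5  1.5]
```

```bash
python3 -m pendant '[0,0,0.04,0,0,-0.007,0, 0,0,0.15,0.02,-0.04,-0.007,0, 0,0,0.27,0.035,-0.08,-0.007,0, 0,0,0.39,0.055,-0.13,-0.007,0, 0,0,0.52,0.075,-0.18,-0.007,0, 0,0,0.64,0.095,-0.225,-0.007,0, 0,0,0.74,0.108,-0.26,-0.007,0, 0,0,0.785,0.115,-0.277,-0.007,0, 0,0,0.785,0.115,-0.277,-0.007,0, 0,0,0.785,0.115,-0.277,-0.007,0, 0,0,0.785,0.115,-0.277,-0.007,0]'
python3 - <<'E'
from d import *
import pickle
w=optics.get_image('wrist'); pickle.dump(w,open('w3.pkl','wb')); save(w,'w3.png'); delta((.4248,.2362,.0575),27.6)
E
```

```text
t: 5.58
tool_pos: [0.4248, 0.2359, 0.0573]
tool_rot: [3.051, 0.748, -0.0]
contact_force: [0.4, 0.3, -2.0]
opening: 0.0114
grip_force: 39.1
turn [ 0.    -0.    -0.001] shift [ 0.0005 -0.0009 -0.0005] at [0.4248 0.2359 0.0573] 5.625 f [ 0.6  1.3 -3.5]
```

View pics/w3.png

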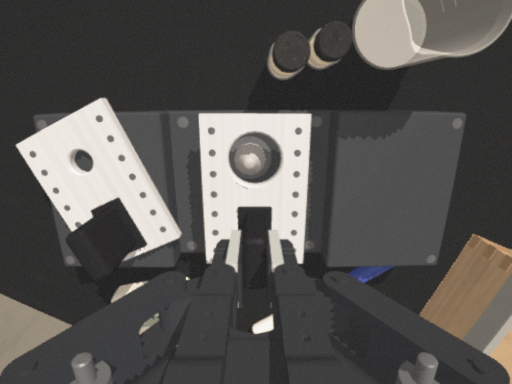

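The pin shows inside the hole, about 2 mm to the left of its centre (251 against 255). I'll nudge it across, then open only partly, because the other handle is near.

```bash
python3 -m pendant '[0,0,0,0,-0.008,0,0, 0,0,0,0,-0.008,0,0, 0,0,0,0,-0.008,0,0.4, 0,0,0,0,-0.008,0,0.4, 0,0,0,0,-0.008,0,0.4, 0,0,0,0,-0.008,0,0.4, 0,0,0,0,-0.008,0,0.4, 0,0,0,0,-0.008,0,0.4]'
python3 - <<'E'
from d import *
import pickle
w=optics.get_image('wrist'); pickle.dump(w,open('w4.pkl','wb')); save(w,'w4.png')
E
```

```text
t: 6.62
tool_pos: [0.4235, 0.2383, 0.0573]
tool_rot: [-3.051, -0.749, 0.0]
contact_force: [0.8, 0.1, -0.2]
opening: 0.0343
grip_force: 0.0
```

View pics/w4.png

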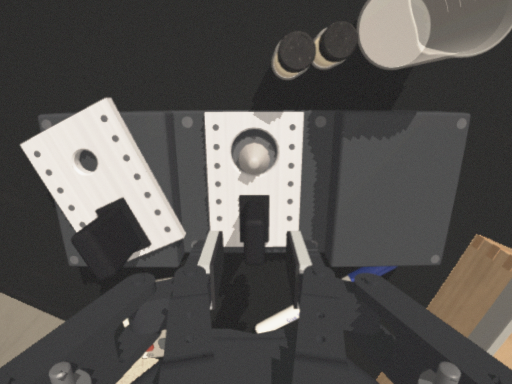

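The plate has dropped and the pin stands through the hole at (254,155). I'll retreat straight up and check.

```bash
python3 -m pendant '[0,0,0,0,0,-0.1,0.4, 0,0,0,0,0,-0.25,0.4, 0,0,0,0,0,-0.4,0.4, 0,0,0,0,0,-0.4,0.4, 0,0,0,0,0,-0.4,0.4, 0,0,0,0,0,-0.4,0.4]'
python3 - <<'E'
from d import *
w=optics.get_image('wrist'); save(w,'w5.png'); g=cv2.cvtColor(w['image'],cv2.COLOR_RGB2GRAY)
n,l,s,c=cv2.connectedComponentsWithStats((g>150).astype(np.uint8))
for i in range(1,n):
    if s[i,4]>1500 :
        v,u=np.where(l==i); v,u=v[::7],u[::7]; P=np.array([world(w,a,b) for a,b in zip(u,v)]); 
        A=np.c_[P[:,:2],np.ones(len(P))]; k=np.linalg.lstsq(A,P[:,2],rcond=None)[0]
        print(s[i],c[i].round(),np.median(P,0).round(4),'tilt',k[:2].round(3))
E
```

```text
t: 7.42
tool_pos: [0.4224, 0.2379, 0.1753]
tool_rot: [3.051, 0.749, -0.005]
contact_force: [-0.3, -0.2, 0.1]
opening: 0.0339
grip_force: 0.0
[ 319   22   65   57 1761] [342.  55.] [0.5667 0.2185 0.0042] tilt [-1.334  0.66 ]
[ 114   98   98  108 4484] [162. 146.] [0.4115 0.335  0.0391] tilt [ 0.18  -0.146]
[ 224  107   61   87 3697] [254. 148.] [0.448  0.2513 0.0191] tilt [0.098 0.047]
[  388   202   124   167 12201] [462. 277.] [0.4375 0.0044 0.061 ] tilt [-0.117  0.095]
[ 161  217   58   57 1896] [189. 241.] [0.3272 0.2682 0.0163] tilt [1.583 0.405]
```

View pics/w5.png

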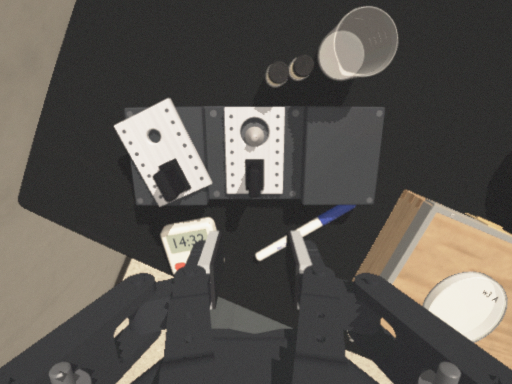

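The template lies 20 mm below the other plate, inside the well, with the pin through its hole at (254,132). The other plate looks undisturbed, and the gripper is clear.

```bash
python3 -c "
from station import ctrl
print(ctrl.finish_job())"
```

```text
the job is handed in; nothing more can be done
None
```

I slid the large-holed template over and let it drop onto the pin; the last pictures show it in the well with the pin through its hole, the small-holed template still on its shelf and the gripper clear, and I handed the job in at about 7.5 s (no verdict was returned).

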